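# Set up the bench for setting visor snaps

### The job

Get the bench ready for setting the snap in the visor tab: seat the metal die flat in the round recess of the setting block, then lay the visor tab flat on the die, pointing front to back, with its middle hole over the die's hole. Lay the snap setter along the groove on the block's left (where the left hand takes it) and the mallet flat on the bench on the block's right, beside it, parallel and a few centimetres clear, handle towards the front edge of the bench. Stand the small yellow-lidded pot of snap caps upright on the bench a few centimetres behind the block, straight behind the die.

Things in the scene. Friction and masses are not known exactly. Their poses are not given: they have to be found in the camera images.
- setting_block: Fixed hardwood block, 140 (x) by 130 (y) by 24 mm high. Origin: centre of underside; x to its back, y to its left; turned up to 20 deg. Recess for the die: 64 mm round, 5 mm deep, dark wood floor, centre at y -20 mm. Groove for the setter: 28 mm wide, 5 mm deep, along x and open at both ends, middle at y +37 mm. Recess and groove floors are 19 mm above the bench.
- die: Die (snap anvil): pale grey metal disc, 50 mm across, 14 mm thick, small hole in the middle, lying flat; 0.16 kg. Origin: centre of underside, z up. Seated, it stands 9 mm proud of the block.
- visor_tab: Visor tab: white plastic plate 84 mm long (x), 36 mm wide (y), lying ribs up; 12 mm hole in the middle, 5 mm hole near each end. Floor 3 mm thick; along each long edge a rib 3.5 mm thick, 8 mm high over all. 30 g. Origin: centre of underside. Either end may point to the back.
- setter: Snap setter: plain slim steel bar 15 mm wide, 14 mm high, 141 mm long, lying flat; 90 g. Origin: centre of underside, y along its length (either way round in the groove). In the groove it stands 9 mm proud of the block.
- mallet_tool: Mallet lying flat, 204 mm long, 0.34 kg: black rubber head (lying cylinder, 39 mm thick, 85 mm long) and wooden handle 20 to 28 mm wide, its top 28 mm above the bench. Origin: on the bench under the middle of its length; y points along the handle to its free end (102 mm away); the head's middle is at y -82 mm. It balances at about y -30 mm.
- pot: Pot of snap caps: the smallest screw-lid pot, white with a yellow lid, 53 mm across and 50 mm high, standing; 0.22 kg. Lid from 34 mm up, body below it 50 mm across. Origin: centre of underside, z up.

How it is judged:
By the outcome, as a careful person would: the job done as asked, in the order asked, and still so for the second after the job is handed in, with the robot touching nothing.
It also fails if it takes over 120 s, if anything falls off the work surface, if the arm or the gripper's body presses on something with over 40 N, if the wrist force passes 120 N, or if a joint passes its speed limit or range.

### The arm

A 7-joint arm with a two-finger parallel gripper is mounted at the origin on a cart in front of the work surface, level with it; the furniture and walls round the work are solid. World frame = base frame: x ahead of the robot, y to its left, z up, the work surface at z = 0. Lengths are in mm, angles in rad, forces in N, time in s.
With the tool pointing down it reaches from about 350 to 900 mm from the base axis. Payload 7.2 kg.
Tool frame: the origin (TCP) lies midway between the tips of the shut fingers; the grasp point (between the pads) lies 19 mm behind it; z points along the fingers, y is the direction in which the jaws open and shut (so a half turn about z gives the same grasp; the last joint's range is limited). The gripper opens to 88 mm and grips with 3 to 60 N. Pads are 20 mm wide; open, the fingers measure 115 mm over their backs; the gripper's body (75 mm by 178 mm) begins 61 mm behind the grasp point.
Start: joints at [-1.318, 0.411, -0.013, 1.596, 0.006, 1.134, -0.082], TCP at [197.088, 593.115, 222.653] pointing down, gripper open.
Joint ranges: [-2.95, 2.95], [-0.29, 1.99], [-1.47, 1.44], [0.14, 2.54], [-1.03, 4.17], [0.13, 1.85], [-2.86, 2.86]. Speed limits (rad/s): [2.39, 2.39, 3.01, 3.01, 3.14, 3.14, 3.14].

### API

Orientations are given as a unit quaternion [w, x, y, z].
In Python, from bench import env, eyes gives the robot as it stands. The module is installed in compiled form; this text tells all that it offers.
- The arm moves only by the tool step_arm, never from a script. Its argument "targets" is one flat list of numbers, 5 for each row, row after row: the closure in counts, from 0 (fully open) to 255 (shut), then the shift along the tool's x, y, z in mm, then the turn about the tool's z in rad. A call has 1 to 12 rows; each row shifts and turns the commanded pose from where the row before left it, along the tool's axes as they then stand; what a row does not reach is not made up. A row lasts 1/8 s, in which the tool goes at most 62.5 mm and 10.7 degrees, less where a joint would pass 70% of its speed; a pose out of reach is approached as far as the arm can. A call with a gripper value outside its range is refused whole. The fingers move at their own pace and stop on an object; "grip_force" is the grip in N (left out, the last holds). Time passes only in rows, so rows that do not move let the fingers close. It gives the time, the measured TCP pose, the force and the opening at its end, in the units of the state.
- env.get_obs(): the state, without advancing time (a new reading comes with each control period).
- eyes.capture(name): name is "side" or "top" or "wrist"; returns (picture, depth): 384x512x3 uint8, red, green, blue; 384x512 float32, mm along the optical axis (not along the pixel's ray), 0 where there is no reading.
- eyes.calibration(name): a dict with "fovy" (degrees; the focal length in pixels is half the picture's height over the tangent of half this angle, whatever the lens; pixels are square), "cx", "cy" (the principal point, pixels), "camera_from_world" (4x4, takes a point from world to camera coordinates). Camera axes: x right, y up, looking along -z (the intrinsics and any distortion apply to the point x, -y, -z); pixel columns grow to the right and rows downward; lengths in mm; the calibration is good to about 2 mm. The wrist camera is an equidistant fisheye: a pixel r from the principal point sees the ray r / f radians off the axis. A picture is of the moment at which its call begins: read the wrist's pose just before it. calibration takes no time and is no camera call; for the wrist camera it gives the pose at the moment of the call.
- env.job_done(): hands the job in, once; it reports no verdict.
The state is a dict: "time_s": time; "joint_positions": joint angles; "dq": joint speeds; "joint_efforts": joint torques, N m; "tcp_pos": TCP position; "tool_rot": TCP orientation; "force": force on the tool from outside, world axes, zero at the start; "ft_torque": the same for the moment, N m; "finger_gap": finger opening in mm.
Only numpy, scipy, OpenCV 4.12 (cv2) and the standard library are available. Lean on these libraries where they do the work, as an engineer would, in place of code of your own. Each camera call takes 0.05 s, during which the arm holds its last target.

## Working session

There is one attempt and no reset: what is moved stays moved. The work goes in short steps, Python scripts to look and compute and a tool call to move; the robot and the scene stay as the last step left them, time stands still between calls to the robot, and variables do not carry over. Pictures are saved under pics/ and viewed, and the job is handed in when it is done.

Besides the shell and the picture viewer there is one more tool, called after "Emit:" as name(argument=value, ...) on one line, values as JSON. step_arm: Moves the arm, as the interface text tells. Its arguments: {"type":"object","properties":{"targets":{"type":"array","items":{"type":"number"}},"grip_force":{"type":"number"}},"required":["targets"]}

```bash
mkdir -p pics; ls
python3 - <<'E'
from bench import env, eyes
import cv2, numpy as np
o=env.get_obs()
for k,v in o.items(): print(k,np.round(v,3))
for n in ["side","top","wrist"]:
    c=eyes.calibration(n); print(n,c)
    p,d=eyes.capture(n); cv2.imwrite(f"pics/{n}0.png",p[:,:,::-1]); np.savez(f"{n}0.npz",p=p,d=d)
E
```

```text
pics
time_s 0.0
joint_positions [-1.318  0.412 -0.013  1.597  0.006  1.134 -0.082]
dq [ 0.    -0.001 -0.001  0.001 -0.     0.002  0.001]
joint_efforts [-0.0000e+00 -5.8795e+01  6.4200e-01 -2.9107e+01 -5.4000e-02  1.8000e-02
  0.0000e+00]
tcp_pos [196.979 592.617 221.824]
tool_rot [-0.     0.16   0.987 -0.001]
force [ 0.615 -0.221  0.11 ]
ft_torque [ 0.053  0.017 -0.015]
finger_gap 87.698
side {'fovy': 45.08689390567834, 'cx': 264.42753824966763, 'cy': 193.0402121629415, 'camera_from_world': array([[-9.99689067e-01,  1.26772002e-02, -2.14722552e-02,
         5.44303270e+02],
       [-2.45064662e-02, -6.58520514e-01,  7.52163656e-01,
        -1.77135257e+01],
       [-4.60459124e-03,  7.52455993e-01,  6.58626431e-01,
        -1.42294794e+03],
       [ 0.00000000e+00,  0.00000000e+00,  0.00000000e+00,
         1.00000000e+00]])}
top {'fovy': 49.17225041563226, 'cx': 255.39464978314066, 'cy': 192.24789165734853, 'camera_from_world': array([[-4.47166164e-03, -9.99651219e-01,  2.60277573e-02,
         8.22584209e-01],
       [ 9.97946037e-01, -2.79770061e-03,  6.39990669e-02,
        -5.23726020e+02],
       [-6.39039274e-02,  2.62604795e-02,  9.97610483e-01,
        -1.06993848e+03],
       [ 0.00000000e+00,  0.00000000e+00,  0.00000000e+00,
         1.00000000e+00]])}
wrist {'fovy': 65.70646984690485, 'cx': 251.56266683241842, 'cy': 193.45168067793193, 'camera_from_world': array([[ 3.15273576e-01,  9.49000530e-01, -7.52515343e-04,
        -6.23605607e+02],
       [-9.19432178e-01,  3.05253893e-01, -2.47920411e-01,
         3.08917673e+01],
       [-2.35046893e-01,  7.88546413e-02,  9.68780111e-01,
        -3.89122844e+02],
       [ 0.00000000e+00,  0.00000000e+00,  0.00000000e+00,
         1.00000000e+00]])}
```

View pics/top0.png

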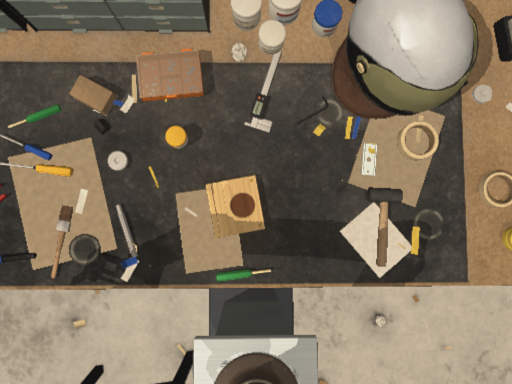

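View pics/side0.png

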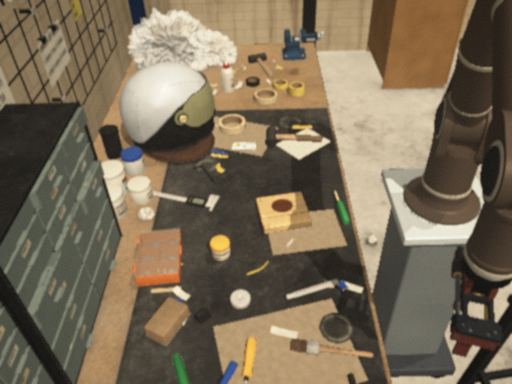

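View pics/wrist0.png

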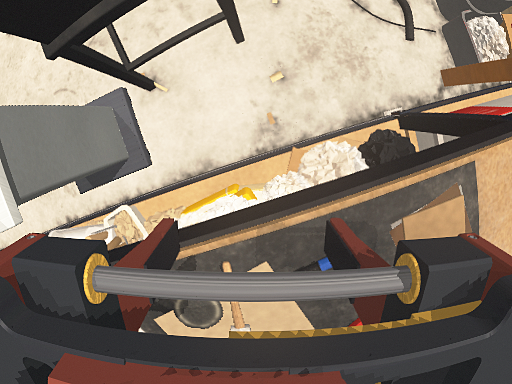

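Run:
```python
import cv2, numpy as np
z=np.load("top0.npz");p=z['p'][:,:,::-1]
for i,(r0,r1,c0,c1) in enumerate([(90,290,0,150),(120,290,140,290),(90,290,330,480)]):
    cv2.imwrite(f"pics/crop{i}.png",cv2.resize(p[r0:r1,c0:c1],None,fx=3.8 if i==1 else 3,fy=3.8 if i==1 else 3,interpolation=cv2.INTER_CUBIC)[:600,:800])
```

```text
(no output)
```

View pics/crop0.png

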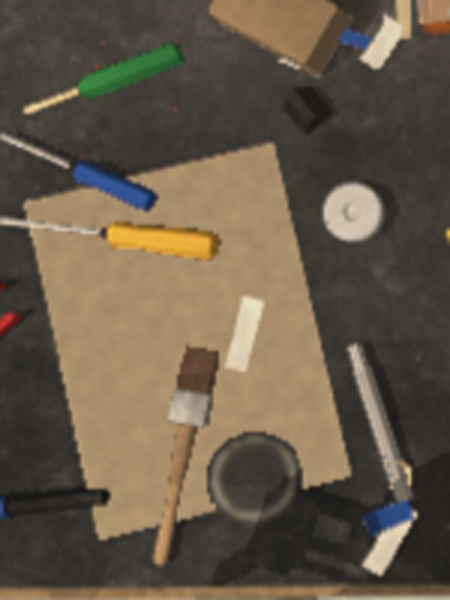

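View pics/crop1.png

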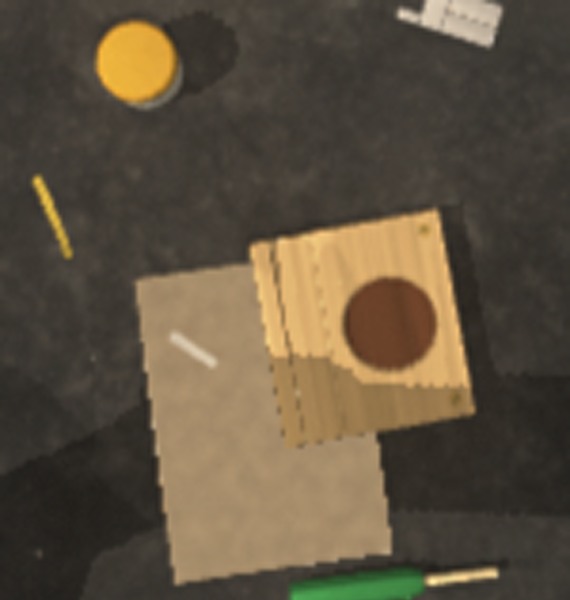

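View pics/crop2.png

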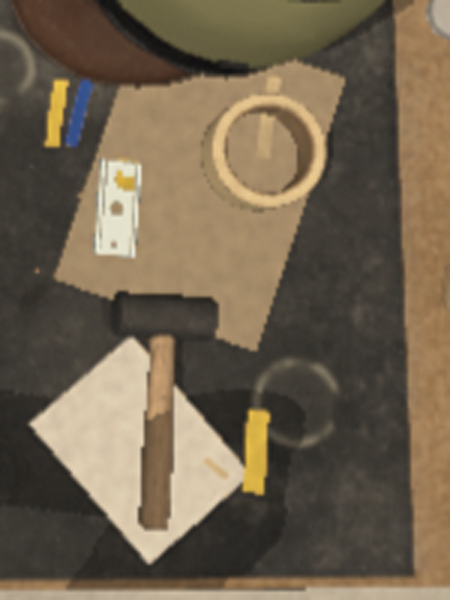

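```bash
cat > h.py <<'E'
import numpy as np, cv2
from bench import env, eyes
def cloud(name,d,cal=None):
    c=cal or eyes.calibration(name); H,W=d.shape
    f=H/2/np.tan(np.radians(c['fovy']/2))
    u,v=np.meshgrid(np.arange(W),np.arange(H))
    x=(u-c['cx'])/f; y=(v-c['cy'])/f
    if name=='wrist':
        r=np.hypot(x,y)+1e-9; t=np.tan(np.minimum(r,1.5))/r; x=x*t;y=y*t
    P=np.stack([x*d,-y*d,-d],-1)
    M=np.linalg.inv(c['camera_from_world'])
    return P@M[:3,:3].T+M[:3,3]
def onplane(name,uv,z,cal=None):
    c=cal or eyes.calibration(name); f=192/np.tan(np.radians(c['fovy']/2))
    uv=np.atleast_2d(np.asarray(uv,float)); x=(uv[:,0]-c['cx'])/f; y=(uv[:,1]-c['cy'])/f
    if name=='wrist':
        r=np.hypot(x,y)+1e-9; t=np.tan(np.minimum(r,1.5))/r; x=x*t;y=y*t
    M=np.linalg.inv(c['camera_from_world'])
    D=np.stack([x,-y,-np.ones_like(x)],-1)@M[:3,:3].T; o=M[:3,3]
    return o+D*((z-o[2])/D[:,2])[:,None]
def proj(name,P,cal=None):
    c=cal or eyes.calibration(name); f=192/np.tan(np.radians(c['fovy']/2))
    P=np.atleast_2d(P); Q=P@c['camera_from_world'][:3,:3].T+c['camera_from_world'][:3,3]
    x=Q[:,0]/-Q[:,2]; y=-Q[:,1]/-Q[:,2]
    if name=='wrist':
        r=np.hypot(x,y)+1e-9; t=np.arctan(r)/r; x=x*t;y=y*t
    return np.stack([c['cx']+f*x,c['cy']+f*y],-1)
def rect(P2):
    return cv2.minAreaRect(P2.astype(np.float32))
def shot(n,tag):
    cal=eyes.calibration(n); p,d=eyes.capture(n); np.savez(f"{tag}.npz",p=p,d=d,fovy=cal['fovy'],cx=cal['cx'],cy=cal['cy'],M=cal['camera_from_world'])
    return p,d,cal
def load(tag):
    z=np.load(tag+".npz"); return z['p'],z['d'],dict(fovy=float(z['fovy']),cx=float(z['cx']),cy=float(z['cy']),camera_from_world=z['M'])
def st():
    o=env.get_obs(); w,x,y,z=o['tool_rot']
    from scipy.spatial.transform import Rotation as R
    m=R.from_quat([x,y,z,w]).as_matrix()
    print('t',round(o['time_s'],2),'tcp',np.round(o['tcp_pos'],1),'F',np.round(o['force'],1),'gap',round(o['finger_gap'],1),'q',np.round(o['joint_positions'],2))
    print('toolx',np.round(m[:,0],4),'tooly',np.round(m[:,1],4))
    return np.array(o['tcp_pos']),m
E
python3 - <<'E'
from h import *
z=np.load("top0.npz");p,d=z['p'],z['d']
C=cloud('top',d); Z=C[:,:,2]
print('bench z',np.median(Z[250:280,150:170]), np.median(Z[110:130,220:240]),np.median(Z[190:200,310:330]))
def seg(name,r0,r1,c0,c1,zmin,zmax=999,col=None):
    m=np.zeros(Z.shape,bool); m[r0:r1,c0:c1]=True
    m&=(Z>zmin)&(Z<zmax)&(d>0)
    if col is not None: m&=col
    n,l,s,cc=cv2.connectedComponentsWithStats(m.astype(np.uint8)); 
    k=1+np.argmax(s[1:,4]); m=l==k
    P=C[m]; print(name,m.sum(),'mean',P.mean(0).round(1),'zrng',np.percentile(P[:,2],[2,50,98]).round(1),'rect',[np.round(a,1) for a in rect(P[:,:2])]); return m
seg('die',140,180,100,135,7)
seg('pot',115,155,155,200,30)
seg('block',165,245,200,270,15)
seg('setter',195,270,110,140,7)
seg('mallet',180,275,360,405,12)
seg('head',180,275,360,405,30.)
seg('tab',130,185,355,390,1.7)
hsv=cv2.cvtColor(p,cv2.COLOR_RGB2HSV); 
m=(p[:,:,0]>190)&(p[:,:,2]>150)
seg('tabcol',138,178,358,380,-5,99,m)
E
```

```text
bench z -0.5494040774310633 -0.4526308637747434 -0.647285588489126
die 296 mean [607.6 356.2  12.6] zrng [ 8.8 12.6 16.6] rect [array([607.8, 356.5]), array([48.5, 48.7]), np.float64(18.1)]
pot 362 mean [664.1 199.8  48.5] zrng [37.9 49.  52.7] rect [array([665. , 201.1]), array([51.8, 51.9]), np.float64(45.4)]
block 2711 mean [487.1  52.1  21.7] zrng [16.  21.8 27.2] rect [array([487.6,  52.1]), array([140.3, 130.1]), np.float64(10.3)]
setter 287 mean [425.3 331.   12.1] zrng [ 7.6 12.1 17.2] rect [array([426.5, 330.5]), array([139.6,  17.6]), np.float64(19.5)]
mallet 1118 mean [ 458.6 -330.2   27.7] zrng [15.1 26.1 40.7] rect [array([ 432.9, -329.2]), array([ 85.5, 203.2]), np.float64(86.0)]
head 408 mean [ 514.7 -334.6   36. ] zrng [30.5 36.1 41.9] rect [array([ 514. , -334.6]), array([84.9, 35.4]), np.float64(86.3)]
tab 339 mean [ 612.2 -302.3    4.6] zrng [ 1.8  4.1 10.6] rect [array([ 612.7, -301.4]), array([50.8, 92.7]), np.float64(79.6)]
tabcol 313 mean [ 608.6 -302.6    3.2] zrng [-2.3  2.9 10.5] rect [array([ 611.8, -301.7]), array([35.3, 83.5]), np.float64(84.2)]
```

```bash
cat >> h.py <<'E'
def go(x,y,z,jaw=None):
    """jaw: desired world angle deg of tool y (mod 180)"""
    t,m=st()
    a=np.degrees(np.arctan2(m[1,1],m[0,1])); turn=0
    if jaw is not None:
        # tool z down: positive turn about tool z = negative world yaw
        dw=(jaw-a+90)%180-90; turn=-np.radians(dw)
        print('turn first %.3f rad (alt %.3f)'%(turn, turn-np.sign(turn)*np.pi))
    from scipy.spatial.transform import Rotation as R
    m2=m@R.from_rotvec([0,0,turn]).as_matrix()
    print('jaw now %.1f'%a,'| after turn, shift tool:',np.round(m2.T@(np.array([x,y,z])-t),1))
E
python3 - <<'E'
from h import *
go(607.8,356.5,120)
z=np.load("top0.npz");C=cloud('top',z['d']);Z=C[:,:,2]
# heights near tab/helmet and general
m=(Z>60)&(C[:,:,0]>300)&(C[:,:,0]<700)
n,l,s,cc=cv2.connectedComponentsWithStats(m.astype(np.uint8))
for k in range(1,n):
    if s[k,4]>30: P=C[l==k]; print(s[k],'x',P[:,0].min().round(),P[:,0].max().round(),'y',P[:,1].min().round(),P[:,1].max().round(),'z',P[:,2].max().round())
q=[C[r,c] for r,c in [(104,345),(112,365),(118,385)]]; print(np.round(q))
print('front edge', C[284:290,300].round(0).tolist())
print('recess', onplane('top',[[242.6,205]],20).round(1))
E
```

```text
t 0.15 tcp [197.  592.8 222. ] F [ 0.  -0.1 -0. ] gap 87.7 q [-1.32  0.41 -0.01  1.6   0.01  1.13 -0.08]
toolx [-9.490e-01  3.153e-01 -1.000e-04] tooly [ 0.3153  0.949  -0.0011]
jaw now 71.6 | after turn, shift tool: [-464.3  -94.6  102.2]
[[ 756. -238.   20.]
 [ 733. -289.   27.]
 [ 720. -346.   12.]]
front edge [[285.0, -117.0, -3.0], [282.0, -117.0, -7.0], [280.0, -117.0, -2.0], [277.0, -117.0, -2.0], [145.0, -221.0, -799.0], [140.0, -221.0, -805.0]]
recess [[490.7  32.1  20. ]]
```

Emit:
step_arm(targets=[0,-46.5,-9.5,10,0,0,-46.5,-9.5,10,0,0,-46.5,-9.5,10,0,0,-46.5,-9.5,10,0,0,-46.5,-9.5,10,0,0,-46.5,-9.5,10,0,0,-46.5,-9.5,10,0,0,-46.5,-9.5,10,0,0,-46.5,-9.5,10,0,0,-46.5,-9.5,10,0,0,0,0,0,0,0,0,0,0,0], grip_force=30)

```text
time_s: 1.65
tcp_pos: [607.7, 356.7, 122.1]
tool_rot: [-0.001, 0.16, 0.987, -0.0]
force: [-0.5, 0.9, 0.1]
finger_gap: 87.9
```

Run:
```python
from h import *
go(607.8,356.5,7)
p,d,c=shot('wrist','w1'); cv2.imwrite('pics/w1.png',p[:,:,::-1])
print(proj('wrist',[607.8,356.5,14],c), proj('wrist',[607.8,356.5,0],c))
```

```text
t 1.65 tcp [607.7 356.7 122.1] F [-0.5  0.9  0.1] gap 87.9 q [-0.66  0.63  0.09  1.48 -0.06  1.03  0.7 ]
toolx [-0.949   0.3153  0.0013] tooly [ 3.153e-01  9.490e-01 -3.000e-04]
jaw now 71.6 | after turn, shift tool: [-3.000e-01 -1.000e-01  1.151e+02]
[[252.18762983 191.08374901]] [[252.15319637 187.68039394]]
```

View pics/w1.png

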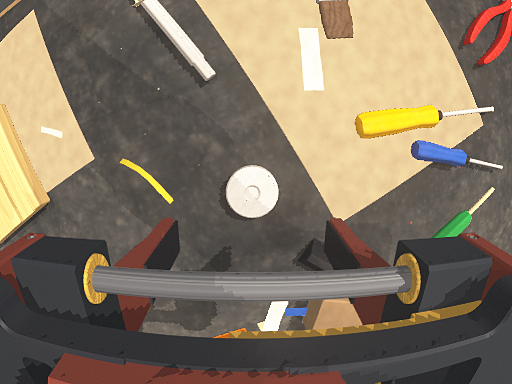

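Emit:
step_arm(targets=[0,0,0,50,0,0,0,0,50,0,0,0,0,15,0,0,0,0,0,0,255,0,0,0,0,255,0,0,0,0,255,0,0,0,0,255,0,0,0,0,255,0,0,0,0,255,0,0,0,0], grip_force=30)

```text
time_s: 2.95
tcp_pos: [608.6, 356.4, 8.1]
tool_rot: [0.0, 0.16, 0.987, 0.0]
force: [-0.6, -0.1, 4.4]
finger_gap: 48.8
```

Run:
```python
from h import *
go(491,32.3,120)
```

```text
t 2.95 tcp [608.6 356.4   8.1] F [-0.6 -0.1  4.4] gap 48.8 q [-0.65  0.76  0.08  1.55 -0.07  0.83  0.71]
toolx [-9.490e-01  3.154e-01 -3.000e-04] tooly [3.154e-01 9.490e-01 4.000e-04]
jaw now 71.6 | after turn, shift tool: [   9.4 -344.6 -112.1]
```

Emit:
step_arm(targets=[255,0,0,-30,0,255,0,0,-40,0,255,0,0,-40,0,255,1,-43,0,0,255,1,-43,0,0,255,1,-43,0,0,255,1,-43,0,0,255,1,-43,0,0,255,2,-43,0,0,255,1,-43,0,0,255,1.5,-43.5,0,0,255,0,0,0,0], grip_force=30)

```text
time_s: 4.45
tcp_pos: [489.3, 28.9, 117.5]
tool_rot: [-0.001, 0.162, 0.987, -0.001]
force: [0.9, 0.4, -1.9]
finger_gap: 48.9
```

Run:
```python
from h import *
go(491,32.3,27.5)
p,d,c=shot('wrist','w2'); cv2.imwrite('pics/w2.png',p[:,:,::-1])
print(proj('wrist',[491,32.3,19],c))
```

```text
t 4.45 tcp [489.3  28.9 117.5] F [ 0.9  0.4 -1.9] gap 48.9 q [-0.27  0.31  0.14  2.04 -0.06  0.8   1.14]
toolx [-9.474e-01  3.202e-01  8.000e-04] tooly [ 0.3202  0.9474 -0.0016]
jaw now 71.3 | after turn, shift tool: [-0.6  3.9 90. ]
[[256.69137121 193.9430773 ]]
```

View pics/w2.png

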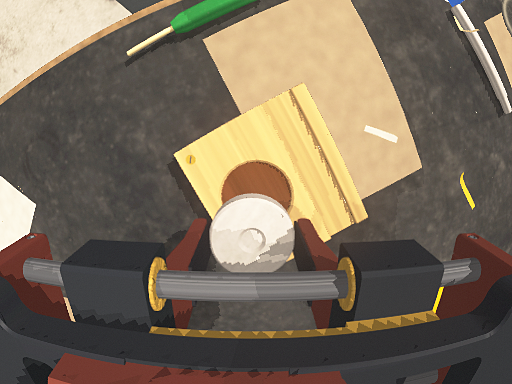

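Run:
```python
from h import *
p,d,c=load('w2')
print(proj('wrist',[489.3,28.9,117.5+5.9],c))
```

```text
[[252.94143711 238.64302621]]
```

Emit:
step_arm(targets=[255,-0.5,2,40,0,255,0,2,35,0,255,0,0,5,0,255,0,0,0,0])

```text
time_s: 5.0
tcp_pos: [492.9, 36.7, 37.9]
tool_rot: [-0.0, 0.159, 0.987, 0.0]
force: [0.5, -0.2, -1.3]
finger_gap: 49.1
```

Run:
```python
from h import *
go(491,32.3,27.5)
```

```text
t 5.0 tcp [492.9  36.7  37.9] F [ 0.5 -0.2 -1.3] gap 49.1 q [-0.26  0.45  0.11  2.08 -0.08  0.62  1.16]
toolx [-9.493e-01  3.144e-01  3.000e-04] tooly [0.3144 0.9493 0.    ]
jaw now 71.7 | after turn, shift tool: [ 0.4 -4.8 10.4]
```

Emit:
step_arm(targets=[255,0.4,-4.5,0,0,255,0,0,6,0,255,0,0,0,0,255,0,0,0,0])

```text
time_s: 5.5
tcp_pos: [490.8, 31.9, 31.8]
tool_rot: [0.0, 0.16, 0.987, 0.0]
force: [0.2, 0.1, -1.5]
finger_gap: 48.9
```

Run:
```python
from h import *
go(491,32.3,27.5)
```

```text
t 5.5 tcp [490.8  31.9  31.8] F [ 0.2  0.1 -1.5] gap 48.9 q [-0.25  0.45  0.11  2.09 -0.09  0.6   1.17]
toolx [-9.490e-01  3.154e-01 -3.000e-04] tooly [3.154e-01 9.490e-01 2.000e-04]
jaw now 71.6 | after turn, shift tool: [-0.   0.4  4.3]
```

Emit:
step_arm(targets=[255,0,0,4,0,255,0,0,0,0,100,0,0,0,0,70,0,0,0,0,50,0,0,0,0,50,0,0,-30,0,50,0,0,-40,0,0,0,0,-30,0,0,0,0,0,0,0,0,0,0,0])

```text
time_s: 6.75
tcp_pos: [490.3, 31.9, 127.1]
tool_rot: [-0.0, 0.16, 0.987, -0.0]
force: [-0.9, 0.4, -1.2]
finger_gap: 87.8
```

Run:
```python
from h import *
go(612,-302,120,90-5.8)
go(612,-302,120,84.2-0)
p,d,c=shot('wrist','w3'); cv2.imwrite('pics/w3.png',p[:,:,::-1])
C=cloud('wrist',d,c); 
print(proj('wrist',[491,32.3,33],c))
for (u,v) in [(235,180),(255,200),(270,190),(250,185)]: print(u,v,C[v,u].round(1))
t=load  # tab
pt,dt=np.load('top0.npz')['p'],None
```

```text
t 6.75 tcp [490.3  31.9 127.1] F [-0.9  0.4 -1.2] gap 87.8 q [-0.28  0.3   0.14  2.03 -0.06  0.82  1.14]
toolx [-9.490e-01  3.152e-01  4.000e-04] tooly [ 3.152e-01  9.490e-01 -2.000e-04]
turn first -0.219 rad (alt 2.922)
jaw now 71.6 | after turn, shift tool: [-154.8 -319.9    7.1]
t 6.75 tcp [490.3  31.9 127.1] F [-0.9  0.4 -1.2] gap 87.8 q [-0.28  0.3   0.14  2.03 -0.06  0.82  1.14]
toolx [-9.490e-01  3.152e-01  4.000e-04] tooly [ 3.152e-01  9.490e-01 -2.000e-04]
turn first -0.219 rad (alt 2.922)
jaw now 71.6 | after turn, shift tool: [-154.8 -319.9    7.1]
[[253.03316217 195.1911017 ]]
235 180 [472.8  21.6  33.5]
255 200 [496.1  32.5  31.7]
270 190 [491.4  48.1  32.3]
250 185 [481.4  32.6  32.6]
```

View pics/w3.png

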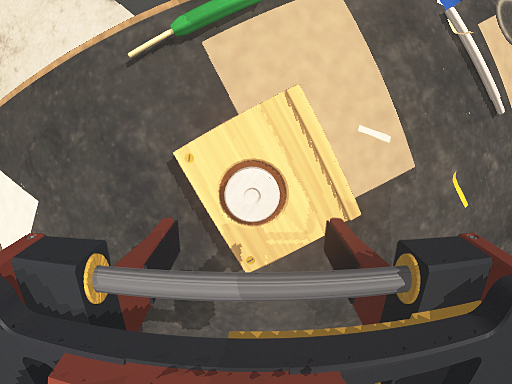

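Emit:
step_arm(targets=[0,0,0,0,-0.11,0,0,0,0,-0.11,0,-19.5,-40,0,0,0,-19.5,-40,0,0,0,-19.5,-40,0,0,0,-19.5,-40,0,0,0,-19.5,-40,0,0,0,-19.5,-40,0,0,0,-19,-40,0,0,0,-19,-40,0,0,0,0,0,0,0,0,0,0,0,0])

```text
time_s: 8.3
tcp_pos: [612.0, -301.1, 125.9]
tool_rot: [-0.001, 0.05, 0.999, 0.001]
force: [-0.2, 0.2, 0.2]
finger_gap: 87.8
```

Run:
```python
from h import *
go(612,-302,2,84.2)
p,d,c=shot('wrist','w4'); cv2.imwrite('pics/w4.png',p[:,:,::-1])
print(proj('wrist',[612,-302,3],c))
cv2.imwrite('pics/w4c.png',cv2.resize(p[110:280,150:350,::-1],None,fx=3.5,fy=3.5))
```

```text
t 8.3 tcp [ 612.  -301.1  125.9] F [-0.2  0.2  0.2] gap 87.8 q [ 0.27  0.6   0.18  1.55 -0.12  1.01  1.95]
toolx [-0.9949  0.1006  0.0026] tooly [0.1006 0.9949 0.0014]
turn first 0.000 rad (alt -3.141)
jaw now 84.2 | after turn, shift tool: [ -0.4  -1.1 123.9]
[[251.33103376 187.81675969]]
```

View pics/w4c.png

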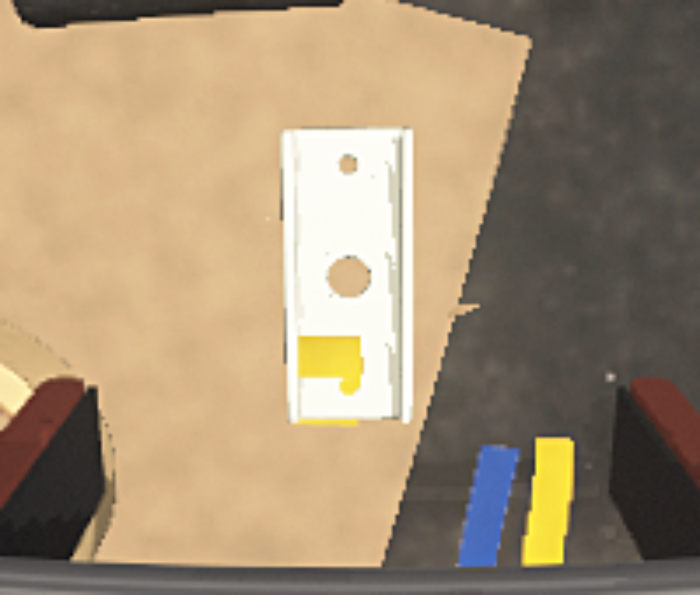

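Run:
```python
from h import *
p,d,c=load('w4')
print(onplane('wrist',[[249.7,189.1],[249.4,156.6],[249.4,231.5]],3,c).round(1))
```

```text
[[ 613.1 -303.7    3. ]
 [ 581.  -300.7    3. ]
 [ 657.7 -308.6    3. ]]
```

Emit:
step_arm(targets=[0,-1.5,-2.5,50,0,0,0,0,50,0,0,0,0,15,0,0,0,0,0,0,0,0,0,7.5,0,0,0,0,0,0], grip_force=15)

```text
time_s: 9.1
tcp_pos: [614.6, -304.9, 6.2]
tool_rot: [0.001, 0.05, 0.999, -0.0]
force: [-1.3, -0.7, -0.5]
finger_gap: 87.5
```

Run:
```python
from h import *
go(613.1,-303.7,2.5)
```

```text
t 9.1 tcp [ 614.6 -304.9    6.2] F [-1.3 -0.7 -0.5] gap 87.5 q [ 0.29  0.74  0.16  1.61 -0.15  0.8   1.97]
toolx [-0.9949  0.1006 -0.0015] tooly [ 1.006e-01  9.949e-01 -3.000e-04]
jaw now 84.2 | after turn, shift tool: [1.6 1.  3.7]
```

Emit:
step_arm(targets=[0,1.5,1,3.5,0,0,0,0,0,0,150,0,0,0,0,255,0,0,0,0,255,0,0,0,0,255,0,0,0,0,255,0,0,0,0,255,0,0,0,0])

```text
time_s: 10.1
tcp_pos: [612.6, -303.6, 1.6]
tool_rot: [0.0, 0.05, 0.999, 0.0]
force: [-0.0, 0.4, 0.1]
finger_gap: 35.9
```

Run:
```python
from h import *
go(490.9,32.2,110,100.3)
```

```text
t 10.1 tcp [ 612.6 -303.6    1.6] F [-0.   0.4  0.1] gap 35.9 q [ 0.29  0.74  0.15  1.62 -0.15  0.79  1.97]
toolx [-0.9949  0.1007 -0.    ] tooly [0.1007 0.9949 0.    ]
turn first -0.281 rad (alt 2.861)
jaw now 84.2 | after turn, shift tool: [  59.7  352.1 -108.3]
```

Emit:
step_arm(targets=[255,0,0,-30,0,255,0,0,-40,-0.1,255,0,0,-38,-0.1,255,0,0,0,-0.08,255,8.5,50,0,0,255,8.5,50,0,0,255,8.5,50,0,0,255,8.5,50,0,0,255,8.5,50,0,0,255,8.5,51,0,0,255,8.5,51,0,0,255,0,0,0,0])

```text
time_s: 11.6
tcp_pos: [490.1, 36.3, 109.8]
tool_rot: [-0.0, -0.093, 0.996, 0.001]
force: [0.8, -0.1, 0.2]
finger_gap: 35.8
```

Emit:
step_arm(targets=[255,0,0,0,0,255,0,0,0,0])

```text
time_s: 11.85
tcp_pos: [491.7, 30.8, 109.7]
tool_rot: [0.0, -0.088, 0.996, -0.0]
force: [-0.0, 0.0, -0.9]
finger_gap: 36.2
```

Run:
```python
from h import *
go(490.9,32.2,36,100.3)
p,d,c=shot('wrist','w5'); cv2.imwrite('pics/w5.png',p[:,:,::-1])
cv2.imwrite('pics/w5c.png',cv2.resize(p[110:320,150:350,::-1],None,fx=2.8,fy=2.8))
t,m=env.get_obs()['tcp_pos'],0
print(proj('wrist',np.array(t)+[0,0,1],c))
```

```text
t 11.85 tcp [491.7  30.8 109.7] F [-0.   0.  -0.9] gap 36.2 q [-0.19  0.33  0.04  2.03 -0.02  0.78  1.6 ]
toolx [-9.844e-01 -1.762e-01 -1.000e-04] tooly [-1.762e-01  9.844e-01 -5.000e-04]
turn first -0.003 rad (alt 3.139)
jaw now 100.1 | after turn, shift tool: [ 0.6  1.6 73.7]
[[253.4703566  236.04001563]]
```

View pics/w5c.png

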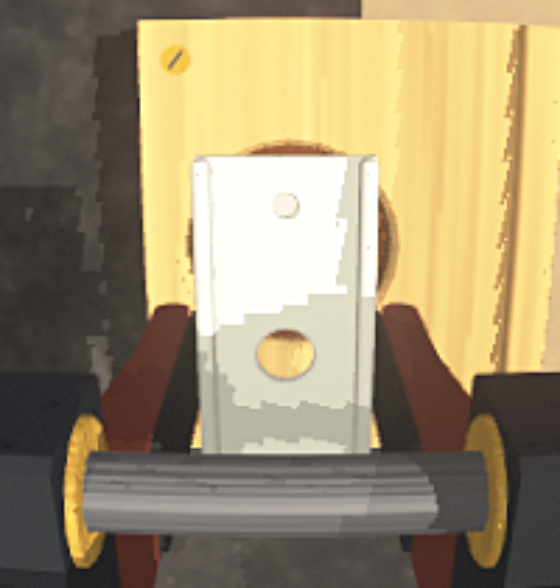

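Run:
```python
from h import *
p,d,c=load('w5')
print(onplane('wrist',[[252.1,236.8]],110.5,c).round(1))
p,d,c=load('w3')
cv2.imwrite('pics/w3c.png',cv2.resize(p[150:230,210:300,::-1],None,fx=6,fy=6))
```

```text
[[492.3  30.1 110.5]]
```

View pics/w3c.png

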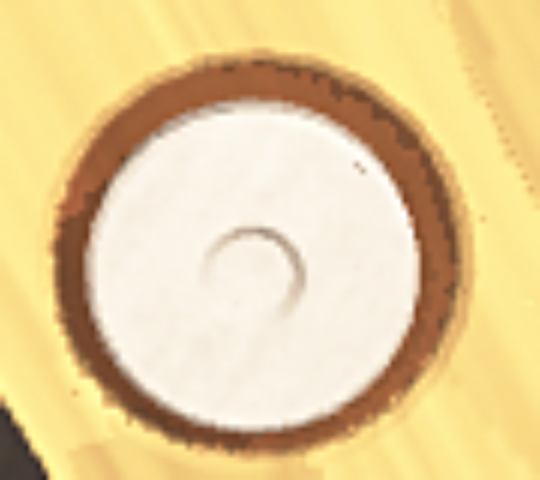

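Emit:
step_arm(targets=[255,2,2,40,0,255,0,0,25,0,255,0,0,0,0,255,0,0,0,0,255,0,0,0,0])

```text
time_s: 12.52
tcp_pos: [489.9, 33.7, 45.7]
tool_rot: [0.001, -0.089, 0.996, 0.0]
force: [-0.1, 0.4, -0.5]
finger_gap: 36.0
```

Run:
```python
from h import *
go(489.7,32.7,35,100.3)
```

```text
t 12.53 tcp [489.9  33.7  45.7] F [-0.1  0.4 -0.5] gap 36.0 q [-0.19  0.43  0.03  2.08 -0.02  0.63  1.6 ]
toolx [-0.9841 -0.1777 -0.002 ] tooly [-0.1777  0.9841 -0.    ]
turn first -0.001 rad (alt 3.140)
jaw now 100.2 | after turn, shift tool: [ 0.4 -0.9 10.7]
```

Emit:
step_arm(targets=[255,0,-1,7,0,255,0,0,0,0,255,0,0,3,0,255,0,0,0,0,255,0,0,0,0])

```text
time_s: 13.15
tcp_pos: [489.1, 32.9, 34.6]
tool_rot: [-0.0, -0.09, 0.996, 0.0]
force: [-0.7, -0.6, -0.6]
finger_gap: 36.0
```

Run:
```python
from h import *
go(489.7,32.7,35,100.3)
```

```text
t 13.15 tcp [489.1  32.9  34.6] F [-0.7 -0.6 -0.6] gap 36.0 q [-0.19  0.45  0.03  2.09 -0.02  0.61  1.6 ]
toolx [-0.984  -0.1783  0.    ] tooly [-0.1783  0.984   0.    ]
turn first -0.001 rad (alt 3.141)
jaw now 100.3 | after turn, shift tool: [-0.5 -0.3 -0.4]
```

Seated. Release and back off, then look.

Emit:
step_arm(targets=[140,0,0,0,0,120,0,0,0,0,95,0,0,0,0,90,0,0,0,0,90,0,0,-30,0,50,0,0,-40,0,0,0,0,-20,0,0,0,0,0,0,0,0,0,0,0])

```text
time_s: 14.28
tcp_pos: [488.6, 32.8, 123.8]
tool_rot: [-0.0, -0.09, 0.996, -0.0]
force: [-0.3, -0.1, 0.1]
finger_gap: 87.2
```

Run:
```python
from h import *
go(426.5,330.5,120,109.5)
p,d,c=shot('wrist','w6'); cv2.imwrite('pics/w6.png',p[:,:,::-1])
cv2.imwrite('pics/w6c.png',cv2.resize(p[110:300,150:350,::-1],None,fx=3,fy=3))
print(proj('wrist',[490.1,32,33],c),proj('wrist',[490.1,32,36],c))
```

```text
t 14.28 tcp [488.6  32.8 123.8] F [-0.3 -0.1  0.1] gap 87.2 q [-0.2   0.3   0.04  2.03 -0.01  0.81  1.6 ]
toolx [-0.984  -0.1783  0.001 ] tooly [-0.1783  0.984   0.    ]
turn first -0.161 rad (alt 2.981)
jaw now 100.3 | after turn, shift tool: [-40.9 301.4   3.9]
[[251.53111654 197.5511642 ]] [[251.53405423 198.44745629]]
```

View pics/w6c.png

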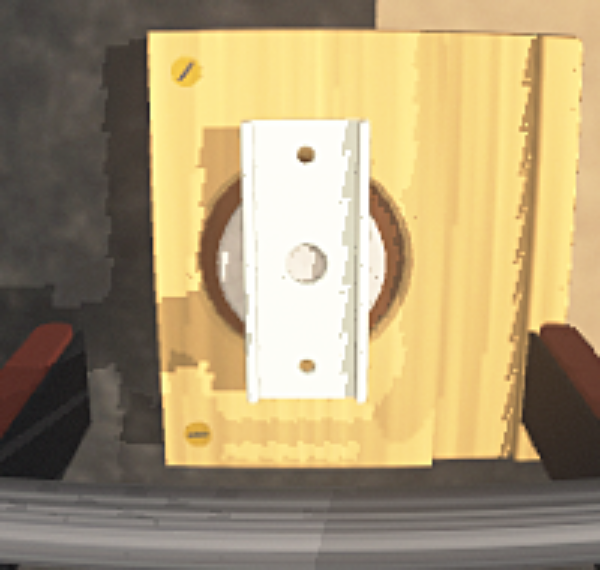

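Emit:
step_arm(targets=[0,0,0,0,-0.16,0,-6.5,50,0,0,0,-6.5,50,0,0,0,-7,50,0,0,0,-7,50,0,0,0,-7,50,0,0,0,-7,51,0,0,0,0,0,0,0,0,0,0,0,0,0,0,0,0,0])

```text
time_s: 15.58
tcp_pos: [428.1, 328.6, 124.1]
tool_rot: [-0.0, -0.168, 0.986, -0.001]
force: [0.6, -0.3, 0.1]
finger_gap: 87.5
```

Run:
```python
from h import *
go(426.5,330.5,7,109.5)
p,d,c=shot('wrist','w7'); cv2.imwrite('pics/w7.png',p[:,:,::-1])
print(proj('wrist',[426.5,330.5,14],c))
```

```text
t 15.57 tcp [428.1 328.6 124.1] F [ 0.6 -0.3  0.1] gap 87.5 q [-0.66  0.38 -0.11  1.9   0.05  0.86  1.11]
toolx [-0.9437 -0.3307  0.001 ] tooly [-0.3307  0.9437 -0.001 ]
turn first -0.003 rad (alt 3.138)
jaw now 109.3 | after turn, shift tool: [  0.7   2.5 117.1]
[[255.24926566 190.15642802]]
```

View pics/w7.png

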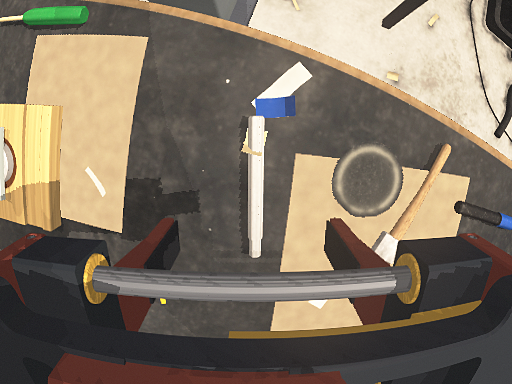

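Run:
```python
from h import *
p,d,c=load('w7')
P=onplane('wrist',[[257,117.5],[255,254],[257.5,150],[256,200]],14,c);print(P.round(1),P[:2].mean(0))
v=P[1]-P[0];print(np.degrees(np.arctan2(v[1],v[0])),np.linalg.norm(v))
cv2.imwrite('pics/w7c.png',cv2.resize(p[90:270,180:330,::-1],None,fx=3.3,fy=3.3))
```

```text
[[362.  309.4  14. ]
 [489.2 352.5  14. ]
 [390.  319.8  14. ]
 [435.3 334.4  14. ]] [425.61063367 330.95918862  14.        ]
18.697305217828976 134.328864015775
```

View pics/w7c.png

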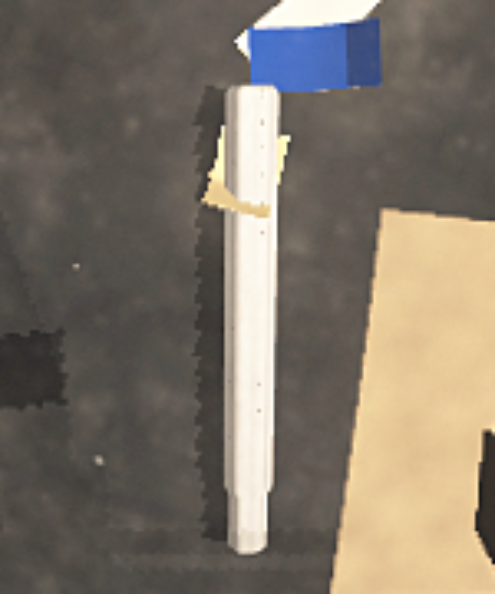

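Emit:
step_arm(targets=[0,0,2,50,0,0,0,0,50,0,0,0,0,9,0,0,0,0,0,0,0,0,0,8,0,0,0,0,0,0], grip_force=30)

```text
time_s: 16.38
tcp_pos: [427.4, 332.5, 8.4]
tool_rot: [0.001, -0.169, 0.986, 0.0]
force: [0.5, 0.4, 0.1]
finger_gap: 88.0
```

Run:
```python
from h import *
go(426.2,330.8,7,109.3)
```

```text
t 16.38 tcp [427.4 332.5   8.4] F [0.5 0.4 0.1] gap 88.0 q [-0.68  0.55 -0.1   1.97  0.09  0.62  1.08]
toolx [-0.9431 -0.3326 -0.0013] tooly [-3.326e-01  9.431e-01  5.000e-04]
turn first 0.002 rad (alt -3.139)
jaw now 109.4 | after turn, shift tool: [ 1.7 -1.2  1.4]
```

Emit:
step_arm(targets=[100,1.5,-1,1,0,150,0,0,0,0,255,0,0,0,0,255,0,0,0,0,255,0,0,0,0,255,0,0,0,0,255,0,0,0,0,255,0,0,0,0])

```text
time_s: 17.38
tcp_pos: [425.9, 330.8, 6.6]
tool_rot: [-0.0, -0.169, 0.986, 0.0]
force: [-0.3, 0.3, -0.5]
finger_gap: 15.2
```

Run:
```python
from h import *
R=lambda x,y:(487.6+x*np.cos(.18)-y*np.sin(.18),52.1+x*np.sin(.18)+y*np.cos(.18))
print(R(0,37),R(0,-20)); go(*R(0,37),120,100.3)
```

```text
(np.float64(480.9759057832445), np.float64(88.50221663316049)) (np.float64(491.1805914685165), np.float64(32.42312614423757))
t 17.38 tcp [425.9 330.8   6.6] F [-0.3  0.3 -0.5] gap 15.2 q [-0.68  0.56 -0.1   1.98  0.09  0.61  1.08]
toolx [-0.943  -0.3327  0.    ] tooly [-0.3327  0.943   0.    ]
turn first 0.159 rad (alt -2.982)
jaw now 109.4 | after turn, shift tool: [ -10.9 -248.2 -113.4]
```

Emit:
step_arm(targets=[255,0,0,-30,0,255,0,0,-40,0.08,255,0,0,-40,0.08,255,-2,-41,0,0,255,-2,-41,0,0,255,-2,-41,0,0,255,-2,-41,0,0,255,-2,-42,0,0,255,-1,-42,0,0,255,0,0,0,0,255,0,0,0,0,255,0,0,0,0])

```text
time_s: 18.88
tcp_pos: [480.7, 90.0, 116.6]
tool_rot: [-0.0, -0.09, 0.996, 0.0]
force: [-0.2, 0.2, -1.4]
finger_gap: 14.4
```

Run:
```python
from h import *
go(480.5,88.5,27,100.3)
p,d,c=shot('wrist','w8'); cv2.imwrite('pics/w8.png',p[:,:,::-1])
print(proj('wrist',[481,88.5,19],c))
```

```text
t 18.88 tcp [480.7  90.  116.6] F [-0.2  0.2 -1.4] gap 14.4 q [-0.29  0.31  0.01  2.03 -0.    0.8   1.47]
toolx [-9.836e-01 -1.802e-01  1.000e-04] tooly [-1.802e-01  9.836e-01  5.000e-04]
turn first 0.001 rad (alt -3.140)
jaw now 100.4 | after turn, shift tool: [ 0.4 -1.5 89.6]
[[250.88515079 194.13491653]]
```

View pics/w8.png

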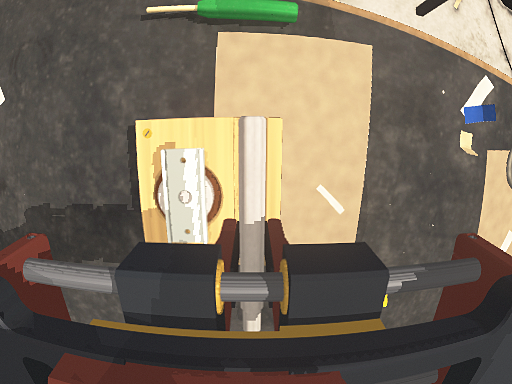

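Emit:
step_arm(targets=[255,0,-1.5,40,0,255,0,0,35,0,255,0,0,0,0,255,0,0,0,0,255,0,0,8,0,255,0,0,0,0,255,0,0,0,0])

```text
time_s: 19.8
tcp_pos: [481.4, 87.2, 34.0]
tool_rot: [0.0, -0.089, 0.996, 0.0]
force: [0.1, -1.1, -0.7]
finger_gap: 14.7
```

Run:
```python
from h import *
go(480.5,88.5,26.5,100.3)
```

```text
t 19.8 tcp [481.4  87.2  34. ] F [ 0.1 -1.1 -0.7] gap 14.7 q [-0.28  0.44  0.01  2.09 -0.01  0.6   1.48]
toolx [-9.840e-01 -1.782e-01 -6.000e-04] tooly [-1.782e-01  9.840e-01  1.000e-04]
turn first -0.001 rad (alt 3.141)
jaw now 100.3 | after turn, shift tool: [0.7 1.4 7.5]
```

Emit:
step_arm(targets=[255,0.5,1.2,4,0,255,0,0,3.5,0,255,0,0,0,0,255,0,0,0,0,255,0,0,0,0])

```text
time_s: 20.42
tcp_pos: [480.5, 88.3, 26.2]
tool_rot: [0.0, -0.089, 0.996, 0.0]
force: [0.6, -0.6, -0.4]
finger_gap: 14.4
```

Emit:
step_arm(targets=[200,0,0,0,0,185,0,0,0,0,170,0,0,0,0,170,0,0,0,0,170,0,0,-30,0,170,0,0,-40,0,0,0,0,-25,0,0,0,0,0,0,0,0,0,0,0])

```text
time_s: 21.55
tcp_pos: [480.0, 88.2, 120.5]
tool_rot: [-0.0, -0.09, 0.996, -0.0]
force: [-0.1, -0.5, -0.2]
finger_gap: 55.7
```

Run:
```python
from h import *
go(460,-331,120,-3.5)
p,d,c=shot('wrist','w9'); cv2.imwrite('pics/w9.png',p[:,:,::-1])
C=cloud('wrist',d,c)
p,d,c=shot('top','t9'); cv2.imwrite('pics/t9.png',cv2.resize(p[150:290,180:420,::-1],None,fx=3.3,fy=3.3))
```

```text
t 21.55 tcp [480.   88.2 120.5] F [-0.1 -0.5 -0.2] gap 55.7 q [-0.29  0.3   0.01  2.03 -0.01  0.81  1.47]
toolx [-9.840e-01 -1.783e-01  7.000e-04] tooly [-0.1783  0.984  -0.    ]
turn first -1.330 rad (alt 1.811)
jaw now 100.3 | after turn, shift tool: [419.6  -5.6   0.6]
```

View pics/w9.png

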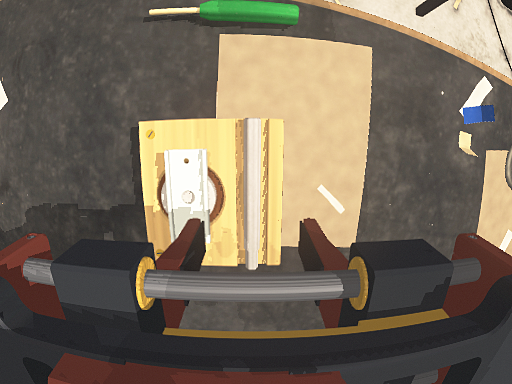

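View pics/t9.png

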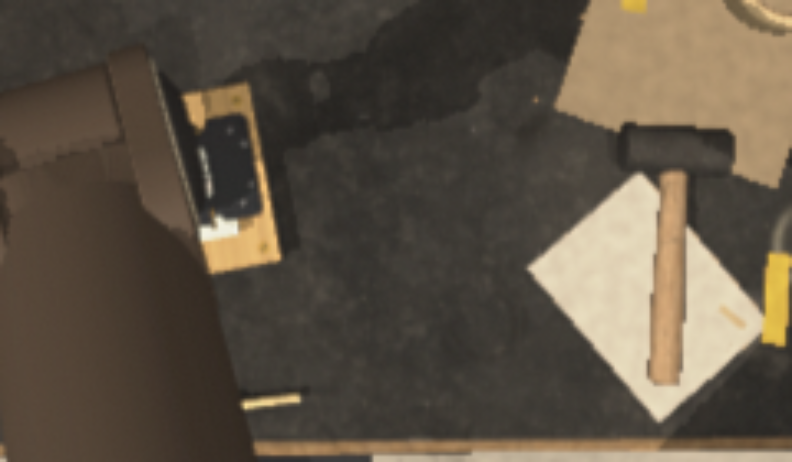

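Run:
```python
from h import *
go(462.8,-331,125,86.3)
```

```text
t 21.65 tcp [479.7  88.1 120.1] F [ 0.4 -0.1 -0.5] gap 63.5 q [-0.29  0.3   0.01  2.03 -0.01  0.81  1.47]
toolx [-0.984  -0.1783  0.0019] tooly [-1.783e-01  9.840e-01 -1.000e-04]
turn first 0.244 rad (alt -2.898)
jaw now 100.3 | after turn, shift tool: [ -10.1 -419.3   -4.7]
```

Emit:
step_arm(targets=[0,0,0,-5,0.12,0,0,0,0,0.124,0,-1,-52,0,0,0,-1,-52,0,0,0,-1,-52,0,0,0,-1,-52,0,0,0,-1,-52,0,0,0,-1,-52,0,0,0,-2,-52,0,0,0,-2,-53,0,0,0,0,0,0,0,0,0,0,0,0], grip_force=50)

```text
time_s: 23.15
tcp_pos: [463.0, -327.6, 124.9]
tool_rot: [-0.001, 0.033, 0.999, 0.001]
force: [0.3, -0.3, 0.8]
finger_gap: 87.8
```

Emit:
step_arm(targets=[0,0,0,0,0])

```text
time_s: 23.28
tcp_pos: [463.7, -326.7, 125.6]
tool_rot: [-0.0, 0.031, 1.0, 0.001]
force: [-0.1, -0.1, -0.4]
finger_gap: 87.6
```

Run:
```python
from h import *
go(462.8,-331,7,86.3)
p,d,c=shot('wrist','w10'); cv2.imwrite('pics/w10.png',p[:,:,::-1])
print(proj('wrist',[[462.8,-331,28],[432.9,-329.2,28]],c))
```

```text
t 23.27 tcp [ 463.7 -326.7  125.6] F [-0.1 -0.1 -0.4] gap 87.6 q [ 0.35  0.42  0.23  1.85 -0.12  0.88  2.15]
toolx [-9.98e-01  6.27e-02  8.00e-04] tooly [0.0627 0.998  0.0012]
turn first 0.002 rad (alt -3.140)
jaw now 86.4 | after turn, shift tool: [  0.6  -4.5 118.6]
[[247.60600482 193.18324084]
 [247.42484983 160.22568811]]
```

View pics/w10.png

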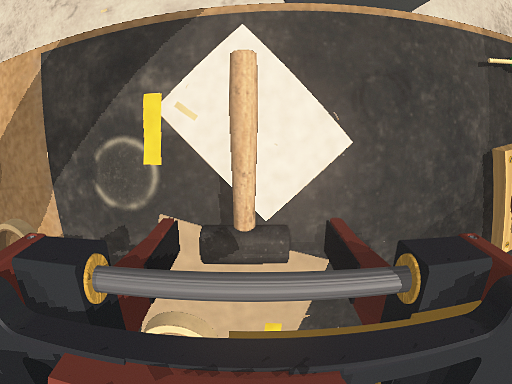

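Emit:
step_arm(targets=[0,0.5,-6,40,0,0,0,0,40,0,0,0,0,28,0,0,0,0,0,0,0,0,0,10,0,0,0,0,0,0,255,0,0,0,0,255,0,0,0,0,255,0,0,0,0,255,0,0,0,0,255,0,0,0,0,255,0,0,0,0], grip_force=50)

```text
time_s: 24.82
tcp_pos: [462.5, -334.4, 8.1]
tool_rot: [-0.0, 0.032, 0.999, 0.0]
force: [0.6, 0.2, -0.1]
finger_gap: 31.4
```

Emit:
step_arm(targets=[255,0,0,0,0,255,0,0,-15,0,255,0,0,-25,0,255,0,0,0,0])

```text
time_s: 25.32
tcp_pos: [463.7, -335.3, 50.2]
tool_rot: [0.002, 0.032, 0.999, -0.001]
force: [-0.0, -0.3, -3.0]
finger_gap: 21.7
```

Run:
```python
from h import *
R=lambda x,y:(487.6+x*np.cos(.18)-y*np.sin(.18),52.1+x*np.sin(.18)+y*np.cos(.18))
print(R(30,-138)); go(*R(30,-138),90,100.3)
p,d,c=shot('wrist','w11'); cv2.imwrite('pics/w11.png',p[:,:,::-1])
```

```text
(np.float64(541.8213919164074), np.float64(-78.29954240198603))
t 25.32 tcp [ 463.7 -335.3   50.2] F [-0.  -0.3 -3. ] gap 21.7 q [ 0.39  0.53  0.21  1.9  -0.16  0.73  2.19]
toolx [-0.9979  0.0649 -0.0033] tooly [ 0.0649  0.9979 -0.0016]
turn first -0.245 rad (alt 2.897)
jaw now 86.3 | after turn, shift tool: [-122.9  238.7  -40.1]
```

View pics/w11.png

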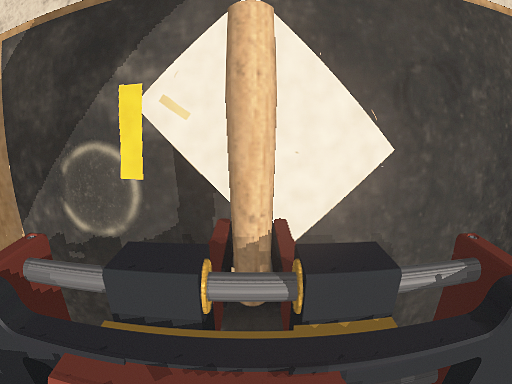

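Emit:
step_arm(targets=[255,0,0,-20,-0.12,255,0,0,-20,-0.125,255,-20,39,0,0,255,-20,40,0,0,255,-20,40,0,0,255,-21,40,0,0,255,-21,40,0,0,255,-21,40,0,0,255,0,0,0,0,255,0,0,0,0,255,0,0,0,0])

```text
time_s: 26.75
tcp_pos: [540.1, -78.7, 87.7]
tool_rot: [-0.0, -0.089, 0.996, -0.0]
force: [0.1, -0.1, -3.7]
finger_gap: 22.0
```

Run:
```python
from h import *
go(541.8,-78.3,9,100.3)
p,d,c=shot('side','s12'); cv2.imwrite('pics/s12.png',cv2.resize(p[130:330,200:420,::-1],None,fx=3,fy=3))
p,d,c=shot('wrist','w12'); cv2.imwrite('pics/w12.png',p[:,:,::-1])
```

```text
t 26.75 tcp [540.1 -78.7  87.7] F [ 0.1 -0.1 -3.7] gap 22.0 q [-0.03  0.44  0.11  1.93 -0.06  0.78  1.86]
toolx [-0.9842 -0.1773  0.001 ] tooly [-1.773e-01  9.842e-01 -3.000e-04]
turn first -0.002 rad (alt 3.140)
jaw now 100.2 | after turn, shift tool: [-1.8  0.1 78.7]
```

View pics/s12.png

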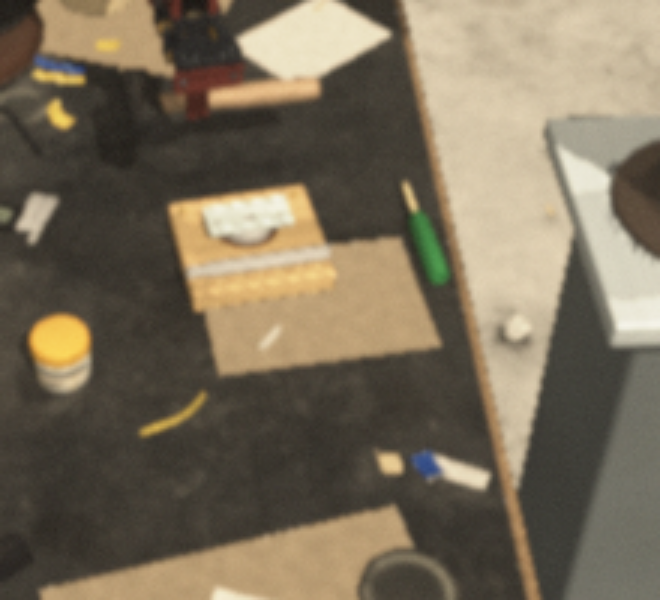

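View pics/w12.png

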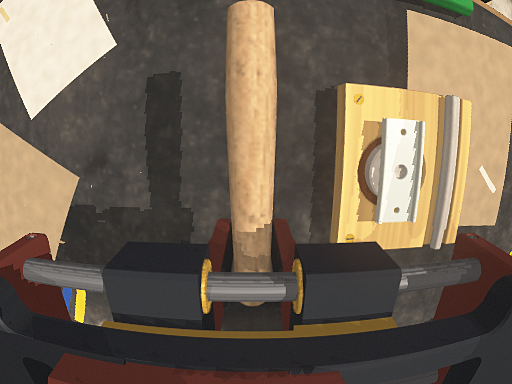

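Emit:
step_arm(targets=[255,-1.5,0,30,0,255,0,0,30,0,255,0,0,10,0,255,0,0,0,0,255,0,0,0,0,255,0,0,5,0,255,0,0,0,0])

```text
time_s: 27.72
tcp_pos: [542.3, -76.9, 13.3]
tool_rot: [0.0, -0.09, 0.996, 0.0]
force: [0.2, 0.0, -2.8]
finger_gap: 21.6
```

Run:
```python
from h import *
go(541.8,-78.3,8.1,100.3)
```

```text
t 27.73 tcp [542.3 -76.9  13.3] F [ 0.2  0.  -2.8] gap 21.6 q [-0.02  0.55  0.09  1.97 -0.08  0.63  1.88]
toolx [-9.838e-01 -1.794e-01 -2.000e-04] tooly [-0.1794  0.9838  0.    ]
turn first 0.001 rad (alt -3.141)
jaw now 100.3 | after turn, shift tool: [ 0.7 -1.3  5.2]
```

Emit:
step_arm(targets=[255,0,-1,3.5,0,255,0,0,1.5,0,255,0,0,0,0,255,0,0,0,0])

```text
time_s: 28.22
tcp_pos: [542.4, -78.1, 8.2]
tool_rot: [-0.0, -0.09, 0.996, -0.0]
force: [-1.4, -1.1, -2.2]
finger_gap: 21.5
```

Run:
```python
from h import *
go(541.8,-78.3,8.1,100.3)
```

```text
t 28.23 tcp [542.4 -78.1   8.2] F [-1.4 -1.1 -2.2] gap 21.5 q [-0.01  0.56  0.09  1.97 -0.08  0.62  1.88]
toolx [-9.838e-01 -1.791e-01  1.000e-04] tooly [-1.791e-01  9.838e-01 -1.000e-04]
turn first 0.000 rad (alt -3.141)
jaw now 100.3 | after turn, shift tool: [ 0.6 -0.1  0.1]
```

Emit:
step_arm(targets=[255,0,0,0.7,0,255,0,0,0,0,185,0,0,0,0,170,0,0,0,0,140,0,0,0,0,110,0,0,0,0,90,0,0,-30,0,50,0,0,-40,0,0,0,0,-45,0,0,0,0,0,0,0,0,0,0,0])

```text
time_s: 29.6
tcp_pos: [542.1, -77.8, 122.1]
tool_rot: [-0.0, -0.09, 0.996, 0.0]
force: [-0.1, 0.4, -1.1]
finger_gap: 87.3
```

Run:
```python
from h import *
go(664.8,200.8,120,100)
p,d,c=shot('wrist','w13'); cv2.imwrite('pics/w13.png',p[:,:,::-1])
```

```text
t 29.6 tcp [542.1 -77.8 122.1] F [-0.1  0.4 -1.1] gap 87.3 q [-0.04  0.39  0.12  1.9  -0.06  0.85  1.86]
toolx [-9.838e-01 -1.794e-01  2.000e-04] tooly [-1.794e-01  9.838e-01  2.000e-04]
turn first 0.006 rad (alt -3.136)
jaw now 100.3 | after turn, shift tool: [-169.2  253.1    2.1]
```

View pics/w13.png

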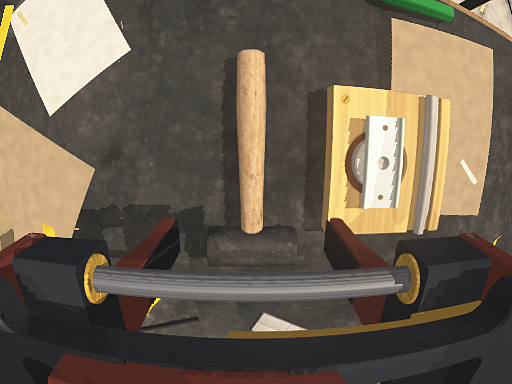

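Emit:
step_arm(targets=[0,-28,42,0,0,0,-28,42,0,0,0,-28,42,0,0,0,-28,42,0,0,0,-28,42,0,0,0,-29,43,0,0,0,0,0,0,0,0,0,0,0,0,0,0,0,0,0], grip_force=30)

```text
time_s: 30.78
tcp_pos: [663.0, 199.0, 121.8]
tool_rot: [-0.001, -0.089, 0.996, -0.001]
force: [0.9, -0.9, -0.4]
finger_gap: 87.9
```

Run:
```python
from h import *
go(664.8,200.8,22,100.3)
p,d,c=shot('wrist','w14'); cv2.imwrite('pics/w14.png',p[:,:,::-1])
print(proj('wrist',[664.8,200.8,50],c))
```

```text
t 30.77 tcp [663.  199.  121.8] F [ 0.9 -0.9 -0.4] gap 87.9 q [-0.41  0.61  0.08  1.52 -0.05  1.01  1.43]
toolx [-0.9842 -0.1771  0.0012] tooly [-0.1771  0.9842 -0.0011]
turn first -0.002 rad (alt 3.140)
jaw now 100.2 | after turn, shift tool: [-2.2  1.6 99.8]
[[254.63770408 204.44919575]]
```

View pics/w14.png

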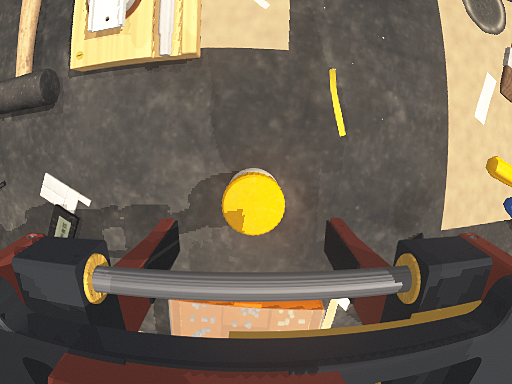

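Emit:
step_arm(targets=[0,-1,1,40,0,0,0,0,35,0,0,0,0,15,0,0,0,0,0,0,0,0,0,8,0,0,0,0,0,0,255,0,0,0,0,255,0,0,0,0,255,0,0,0,0,255,0,0,0,0,255,0,0,0,0,255,0,0,0,0])

```text
time_s: 32.33
tcp_pos: [664.4, 202.1, 24.7]
tool_rot: [0.0, -0.09, 0.996, -0.0]
force: [-0.0, -2.1, 2.5]
finger_gap: 52.6
```

Run:
```python
from h import *
R=lambda x,y:(487.6+x*np.cos(.18)-y*np.sin(.18),52.1+x*np.sin(.18)+y*np.cos(.18))
print(R(131,-20)); go(*R(131,-20),80,100.3)
```

```text
(np.float64(620.0641152237604), np.float64(55.876000263020536))
t 32.33 tcp [664.4 202.1  24.7] F [-0.  -2.1  2.5] gap 52.6 q [-0.41  0.72  0.07  1.57 -0.06  0.84  1.43]
toolx [-9.838e-01 -1.790e-01 -3.000e-04] tooly [-1.790e-01  9.838e-01 -3.000e-04]
turn first 0.000 rad (alt -3.141)
jaw now 100.3 | after turn, shift tool: [  69.7 -135.9  -55.3]
```

Emit:
step_arm(targets=[255,0,0,-25,0,255,0,0,-25,0,255,17,-34,0,0,255,17,-34,0,0,255,18,-34,0,0,255,18,-34,0,0,255,0,0,0,0,255,0,0,0,0,255,0,0,0,0])

```text
time_s: 33.45
tcp_pos: [619.7, 57.8, 74.2]
tool_rot: [-0.0, -0.091, 0.996, 0.0]
force: [-0.0, -0.3, -2.2]
finger_gap: 53.2
```

Run:
```python
from h import *
go(620,55.9,25,100.3)
p,d,c=shot('wrist','w15'); cv2.imwrite('pics/w15.png',p[:,:,::-1])
```

```text
t 33.45 tcp [619.7  57.8  74.2] F [-0.  -0.3 -2.2] gap 53.2 q [-0.22  0.56  0.07  1.75 -0.05  0.84  1.63]
toolx [-9.835e-01 -1.811e-01  1.000e-04] tooly [-1.811e-01  9.835e-01  9.000e-04]
turn first 0.002 rad (alt -3.139)
jaw now 100.4 | after turn, shift tool: [ 0.  -1.9 49.2]
```

View pics/w15.png

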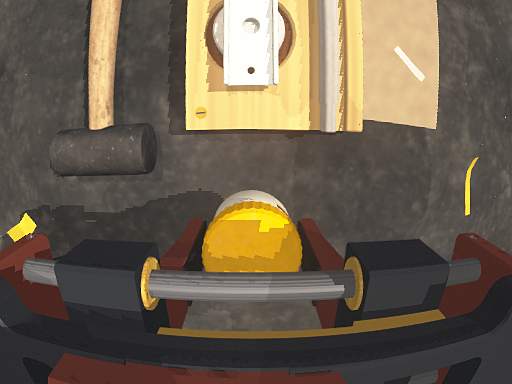

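Emit:
step_arm(targets=[255,0,-1.5,30,0,255,0,0,12,0,255,0,0,0,0,255,0,0,0,0,255,0,0,5,0,255,0,0,0,0,255,0,0,0,0])

```text
time_s: 34.38
tcp_pos: [620.0, 54.6, 27.6]
tool_rot: [0.0, -0.09, 0.996, 0.0]
force: [-0.5, 0.2, -2.6]
finger_gap: 53.1
```

Run:
```python
from h import *
go(620,55.9,24.7,100.3)
```

```text
t 34.38 tcp [620.   54.6  27.6] F [-0.5  0.2 -2.6] gap 53.1 q [-0.21  0.62  0.07  1.77 -0.06  0.75  1.63]
toolx [-9.838e-01 -1.792e-01 -3.000e-04] tooly [-0.1792  0.9838  0.    ]
turn first 0.000 rad (alt -3.141)
jaw now 100.3 | after turn, shift tool: [-0.2  1.3  2.9]
```

Lower the rest, release, retreat up and away to the left so the top camera sees everything.

Emit:
step_arm(targets=[255,0,1,3,0,255,0,0,0,0,255,0,0,0,0,95,0,0,0,0,80,0,0,0,0,60,0,0,0,0,60,0,0,0,0,50,0,0,-30,0,0,0,0,-40,0,0,0,0,-40,0,0,0,0,-30,0])

```text
time_s: 35.75
tcp_pos: [620.1, 55.6, 166.4]
tool_rot: [0.001, -0.09, 0.996, 0.0]
force: [-0.0, 0.5, 0.3]
finger_gap: 87.9
```

Run:
```python
from h import *
go(470,480,200)
p,d,c=shot('wrist','w16'); cv2.imwrite('pics/w16.png',p[:,:,::-1])
```

```text
t 35.75 tcp [620.1  55.6 166.4] F [-0.   0.5  0.3] gap 87.9 q [-0.23  0.46  0.08  1.67 -0.04  1.01  1.62]
toolx [-0.9838 -0.1792 -0.0015] tooly [-0.1792  0.9838  0.    ]
jaw now 100.3 | after turn, shift tool: [ 71.5 444.4 -33.7]
```

View pics/w16.png

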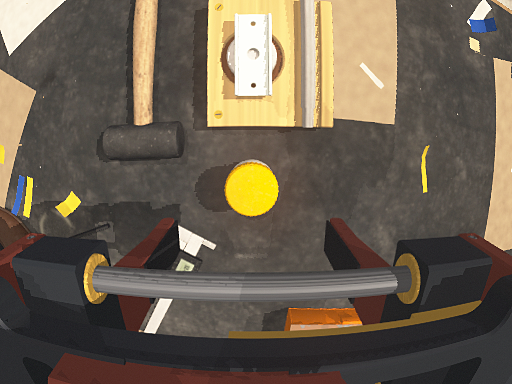

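Emit:
step_arm(targets=[0,8,49,-4,0,0,8,49,-4,0,0,8,49,-4,0,0,8,49,-4,0,0,8,49,-4,0,0,8,49,-4,0,0,8,49,-4,0,0,8,49,-4,0,0,8,50,-4,0,0,0,0,0,0,0,0,0,0,0])

```text
time_s: 37.17
tcp_pos: [469.9, 476.7, 200.0]
tool_rot: [-0.0, -0.09, 0.996, -0.001]
force: [-0.2, -0.2, -1.5]
finger_gap: 87.8
```

Run:
```python
from h import *
st()
p,d,c=shot('top','t17'); cv2.imwrite('pics/t17.png',cv2.resize(p[120:270,180:330,::-1],None,fx=4,fy=4,interpolation=cv2.INTER_CUBIC))
C=cloud('top',d,c);Z=C[:,:,2]
ps,ds,cs=shot('side','s17'); cv2.imwrite('pics/s17.png',cv2.resize(ps[130:300,190:400,::-1],None,fx=3.5,fy=3.5,interpolation=cv2.INTER_CUBIC))
def B(P): 
    q=np.atleast_2d(P)[:,:2]-[487.6,52.1]; a=.18
    return np.stack([q[:,0]*np.cos(a)+q[:,1]*np.sin(a),-q[:,0]*np.sin(a)+q[:,1]*np.cos(a)],-1)
b=B(C.reshape(-1,3)).reshape(Z.shape+(2,))
def seg(n,x0,x1,y0,y1,z0,z1):
    m=(b[...,0]>x0)&(b[...,0]<x1)&(b[...,1]>y0)&(b[...,1]<y1)&(Z>z0)&(Z<z1)
    k=b[m]; print(n,m.sum(),'z',np.median(Z[m]).round(1),[np.round(v,1) for v in rect(k)])
seg('setter',-90,90,22,52,29,60)
seg('tab+die',-60,60,-60,15,29,60)
seg('mallet',-150,150,-200,-72,10,60)
seg('head',-150,150,-200,-72,30.5,60)
seg('pot',85,170,-60,20,30,70)
```

```text
t 37.17 tcp [469.9 476.7 200. ] F [-0.2 -0.2 -1.5] gap 87.8 q [-0.85  0.51 -0.02  1.5   0.01  1.13  0.88]
toolx [-9.838e-01 -1.791e-01  2.000e-04] tooly [-0.1791  0.9838 -0.0012]
setter 225 z 31.5 [array([ 0.2, 37.5]), array([140.3,  14.5]), np.float64(1.0)]
tab+die 506 z 35.2 [array([ -2.7, -20. ]), array([83.5, 49.5]), np.float64(0.5)]
mallet 1085 z 26.3 [array([   1. , -136.9]), array([203. ,  84.4]), np.float64(0.4)]
head 393 z 36.2 [array([  80.4, -139.6]), array([81.7, 77.2]), np.float64(41.6)]
pot 357 z 49.0 [array([132. , -19.9]), array([51.1, 52.6]), np.float64(79.5)]
```

View pics/t17.png

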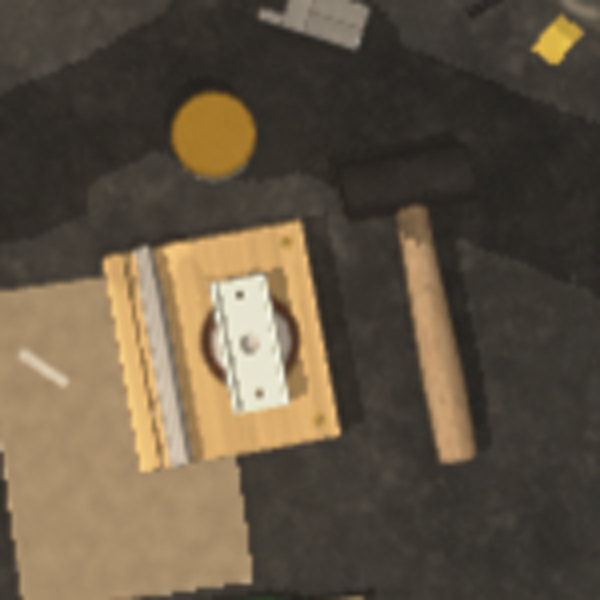

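View pics/s17.png

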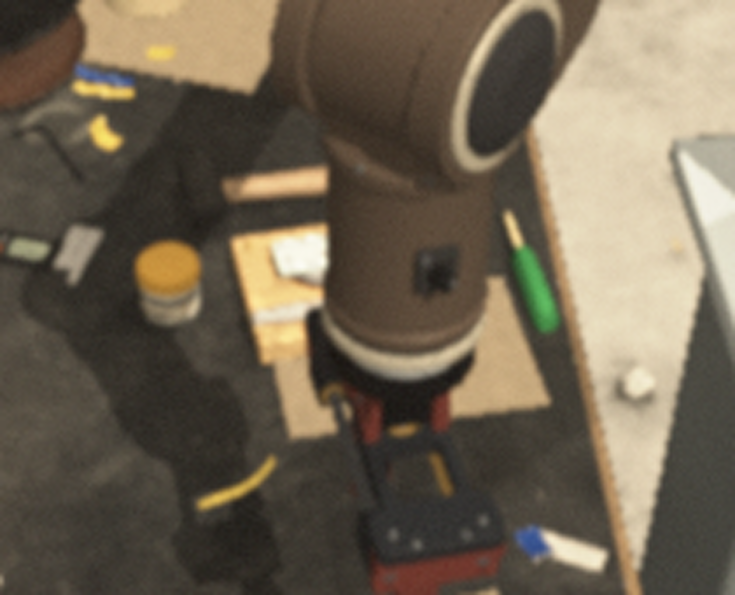

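Run:
```python
from h import *
p,d,c=load('w6')
cv2.imwrite('pics/w6z.png',cv2.resize(p[160:240,205:300,::-1],None,fx=7,fy=7,interpolation=cv2.INTER_CUBIC))
```

```text
(no output)
```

View pics/w6z.png

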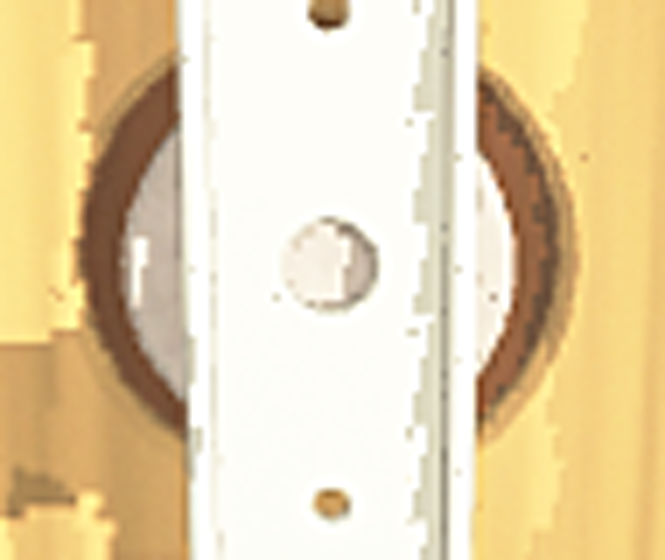

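```bash
python3 -c "
from bench import env
print(env.job_done())"
```

```text
the job is handed in; nothing more can be done
None
```

The bench is set up as you asked, in your order, and I handed the job in at about 37 s with the gripper clear of everything.

What the last checks showed (block axes, mm):

| Item | Result |
|---|---|
| Die | Seated flat in the recess; its top measured about 33 high, as expected, with the dark ring visible all round. |
| Visor tab | Flat on the die and parallel to the block. Its middle hole is about 1 mm sideways of the die's centre. |
| Snap setter | Lying in the groove at x 0.2, y 37.5, about 1° off the groove line. |
| Mallet | Flat on the block's right, centred beside it and parallel to within 0.5°. The head is about 30 clear and the handle points to the front. |
| Pot | Upright straight behind the die (x 132, y -20), about 35 behind the block. |

Two readings came out slightly off, and I changed nothing for either:
- **Tab position:** the last top-camera outline of tab and die together put their centre 2.7 towards the front. The closer wrist view showed the tab's hole central front to back.
- **Setter height:** its top read 31.5 against 33 expected. I put this down to depth noise, as other known heights also read 1–3 off.

No force above about 5 N showed in the readings I took.

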